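# Reverse the touch-up paint row into the cubby carrier

### The job

Move the four touch-up paint bottles from the aluminium tray into the black carrier, one to a compartment and in reverse order, because the carrier will go into the cubby turned end for end: the bottle standing nearest the robot in the tray goes into the compartment farthest from the robot, the next one into the next, and so on. Keep the bottles upright, set them down rather than drop them, and leave the sprayer and the cup where they stand.

Things in the scene. Friction and masses are not known exactly. Their poses are not given: they have to be found in the camera images.
- red_bottle: loose red car touch-up paint bottle, about 70 g, standing: round body 34 mm across up to 48 mm height, a shoulder narrowing to 55 mm, then a red cap 24 mm across (23 mm at the top) from 57 to 95 mm height, the place to grip from above. Origin: centre of its underside, z up. At the start it stands roughly central on the tile of its own colour
- blue_bottle: loose blue car touch-up paint bottle, about 70 g, standing: round body 34 mm across up to 48 mm height, a shoulder narrowing to 55 mm, then a blue cap 24 mm across (23 mm at the top) from 57 to 95 mm height, the place to grip from above. Origin: centre of its underside, z up. At the start it stands roughly central on the tile of its own colour
- white_bottle: loose white car touch-up paint bottle, about 70 g, standing: round body 34 mm across up to 48 mm height, a shoulder narrowing to 55 mm, then a white cap 24 mm across (23 mm at the top) from 57 to 95 mm height, the place to grip from above. Origin: centre of its underside, z up. At the start it stands roughly central on the tile of its own colour
- green_bottle: loose green car touch-up paint bottle, about 70 g, standing: round body 34 mm across up to 48 mm height, a shoulder narrowing to 55 mm, then a green cap 24 mm across (23 mm at the top) from 57 to 95 mm height, the place to grip from above. Origin: centre of its underside, z up. At the start it stands roughly central on the tile of its own colour
- red_tile: fixed flat red place tile, 54 x 54 x 3 mm, in the old tray; it marks where the red bottle stood and stays put. Origin: centre of its underside, which is 6 mm above the table
- blue_tile: fixed flat blue place tile, 54 x 54 x 3 mm, in the old tray; it marks where the blue bottle stood and stays put. Origin: centre of its underside, which is 6 mm above the table
- white_tile: fixed flat white place tile, 54 x 54 x 3 mm, in the old tray; it marks where the white bottle stood and stays put. Origin: centre of its underside, which is 6 mm above the table
- green_tile: fixed flat green place tile, 54 x 54 x 3 mm, in the old tray; it marks where the green bottle stood and stays put. Origin: centre of its underside, which is 6 mm above the table
- old_tray: fixed aluminium strip tray, 272 (x) x 76 mm (y), floor 6 mm thick, side rails 14 mm high. Holds the tiles in a row, centres at x = -96, -32, 32, 96 mm, y = 0, order differs each start; tile tops (bottles stand there) 9 mm above the table. Origin: centre of underside, on the table. +x points away from the robot within 0.3 rad (x = -96 is the end nearest the robot); stands left or right
- carrier: fixed black open carrier, 260 (x) x 70 mm (y), walls 22 mm high, 4 mm thick; floor top 4 mm above the table. Three cross walls make four empty grey-floored compartments, 60 x 62 mm inside, centres at x = -96, -32, 32, 96 mm, y = 0. Origin: centre of underside, on the table. +x points away from the robot within 0.3 rad (x = -96 is nearest the robot); on the other side from the tray
- sprayer: bystander: loose yellow trigger spray bottle, 78 mm across, 207 mm high, nozzle to its -x reaching 73 mm from the axis. Origin: centre of its underside. Leave alone
- cup: bystander: loose clear plastic cup, 76 mm across the rim, 95 mm high. Origin: centre of its underside. Leave alone
Mind the look-alikes: they are no part of the job. Of the things shaped like the blue_bottle, the blue one is meant.

How it is judged:
By the outcome, as a careful person would: the job done as asked, in the order asked, and still so for the second after the job is handed in, with the robot touching nothing.
It also fails if it takes over 93 s, if anything falls off the work surface, if the arm or the gripper's body presses on something with over 40 N, if the wrist force passes 120 N, or if a joint passes its speed limit or range.

### The arm

A 6-joint arm with a two-finger parallel gripper is mounted at the origin on the work surface. World frame = base frame: x ahead of the robot, y to its left, z up, the work surface at z = 0. Lengths are in mm, angles in rad, forces in N, time in s.
With the tool pointing down it reaches from about 300 to 775 mm from the base axis. Payload 14.6 kg.
Tool frame: the origin (TCP) lies between the finger pads; the fingertips stand 8 mm ahead of it and the grasp point (between the pads) lies 11 mm behind it; z points along the fingers, y is the direction in which the jaws open and shut (so a half turn about z gives the same grasp; the last joint's range is limited). The gripper opens to 94 mm and grips with 3 to 60 N. Pads are 16 mm wide; open, the fingers measure 119 mm over their backs; the gripper's body (75 mm by 177 mm) begins 78 mm behind the grasp point.
Start: joints at [-1.32, 0.3, 1.521, -0, 1.321, -0.067], TCP at [171.855, -522.451, 213.446] pointing down, gripper open.
Joint ranges: [-3.03, 3.03], [-0.79, 2.21], [0.23, 2.52], [-1.04, 4.18], [0, 3.07], [-2.55, 2.55]. Speed limits (rad/s): [2.22, 2.22, 2.57, 3.14, 3.14, 3.14].

### API

Orientations are given as [roll, pitch, yaw] about the fixed x, y, z axes, in that order (R = Rz(yaw) Ry(pitch) Rx(roll)).
In Python, from cell import manip gives the robot as it stands. The module is installed in compiled form; this text tells all that it offers.
- The arm moves only by the tool send_rows, never from a script. Its argument "series" is a list that holds one entry, the list of rows, each a list of 5 numbers: the opening, from 0 (shut) to 1 (fully open), then the shift along the tool's x, y, z in mm, then the turn about the tool's z in degrees. In form: [[[gripper, dx, dy, dz, roll], ...]]. A call has 1 to 10 rows; each row is the pose to reach, as a shift and turn from the pose commanded when the call began, along the tool's axes at that moment; what a row does not reach only later rows make up. A row lasts 1/10 s, in which the tool goes at most 50 mm and 8.59 degrees, less where a joint would pass 70% of its speed; a pose out of reach is approached as far as the arm can. A call with a gripper value outside its range is refused whole. The fingers move at their own pace and stop on an object; "newtons" is the grip in N (left out, the last holds). Time passes only in rows, so rows that repeat a pose let the fingers close. It gives the time, the measured TCP pose, the force and the opening at its end, in the units of the state.
- manip.read_state(): the state, without advancing time (a new reading comes with each control period).
- manip.camera(name): name is "side" or "top" or "wrist"; returns a dict with "img" (400x640x3 uint8, red, green, blue), "vfov" (degrees; the focal length in pixels is half the picture's height over the tangent of half this angle, whatever the lens; pixels are square), "cx", "cy" (the principal point, pixels), "dist" ([k1, k2, p1, p2, k3] as OpenCV has them; the pictures are not rectified), "pose" (4x4, takes a point from camera to world coordinates); the wrist camera has in their place "T_tool_cam" (4x4, takes a point from camera to tool coordinates, whose origin is the TCP and whose axes are the flange's). Camera axes: x right, y down, z forward; pixel columns grow to the right and rows downward; lengths in mm; the calibration is good to about 2 mm. A picture is of the moment at which its call begins: read the wrist's pose just before it. There is no depth.
- manip.sign_off(): hands the job in, once; it reports no verdict.
Trained networks look in a picture, given as the dict that the camera call returned (one of the last four; its "shot" number tells which), for a name from the list of things; names that differ only in an ending like _2 or _b are one class to them, and where a whole thing is asked for, a point or a joint stands for the part that bears it (a point fixed in the world has none). Each returns a list of dicts, best first, with "conf" (0 to 1); they miss things now and then, are a little off and sometimes report something else, mostly with a low value. They report only what shows in the picture. A call takes as long as a camera call. They do not tell look-alikes from the thing itself.
- manip.find_in(target, picture): "rect" ([left, top, width, height] in pixels, round what is visible of it).
- manip.silhouettes(target, picture): "pixels" (400x640 bool, what is visible of it) and "rect" ([left, top, width, height] in pixels, round what is visible of it).
The state is a dict: "clock": time; "joints": joint angles; "qd": joint speeds; "effort": joint torques, N m; "eef_pos": TCP position; "eef_rot": TCP orientation; "wrist_force": force on the tool from outside, world axes, zero at the start; "moment": the same for the moment, N m; "finger_gap": finger opening in mm.
Only numpy, scipy, OpenCV 4.12 (cv2) and the standard library are available. Lean on these libraries where they do the work, as an engineer would, in place of code of your own. Each camera call takes 0.05 s, during which the arm holds its last target. There are 200 camera calls.

## Working session

There is one attempt and no reset: what is moved stays moved. The work goes in short steps, Python scripts to look and compute and a tool call to move; the robot and the scene stay as the last step left them, time stands still between calls to the robot, and variables do not carry over. Pictures are saved under pics/ and viewed, about 12 in all and at most 16, crops included, and the job is handed in when it is done.

Besides the shell and the picture viewer there is one more tool, called after "Emit:" by a JSON object that holds its "name" and its "arguments", one argument or row to a line. send_rows: Moves the arm, as the interface text tells. Its arguments: {"type":"object","properties":{"series":{"type":"array"},"newtons":{"type":"number"}},"required":["series"]}

```bash
mkdir -p pics
cat > h.py <<'E'
import numpy as np, cv2
from cell import manip
def K(c):
    f=200/np.tan(np.radians(c["vfov"])/2); return np.array([[f,0,c["cx"]],[0,f,c["cy"]],[0,0,1]])
def ray2plane(c,uv,z,pose=None):
    T=np.array(c["pose"] if pose is None else pose)
    p=cv2.undistortPoints(np.array(uv,float).reshape(-1,1,2),K(c),np.array(c["dist"],float)).reshape(-1,2)
    d=np.c_[p,np.ones(len(p))]@T[:3,:3].T; o=T[:3,3]
    return o+d*((z-o[2])/d[:,2])[:,None]
def proj(c,P,pose=None):
    T=np.linalg.inv(np.array(c["pose"] if pose is None else pose))
    return cv2.projectPoints(np.array(P,float).reshape(-1,1,3),cv2.Rodrigues(T[:3,:3])[0],T[:3,3],K(c),np.array(c["dist"],float))[0].reshape(-1,2)
def save(c,n): cv2.imwrite("pics/"+n,c["img"][:,:,::-1])
E
python3 - <<'E'
from h import *
print(manip.read_state())
for n in ["top","side"]:
    c=manip.camera(n); save(c,n+"0.png"); print(n,c["vfov"],np.round(c["pose"],3).tolist())
    for t in ["red_bottle","blue_bottle","white_bottle","green_bottle","red_tile","blue_tile","white_tile","green_tile","old_tray","carrier","sprayer","cup"]:
        print(t,[(np.round(d["rect"],1).tolist(),round(d["conf"],2)) for d in manip.find_in(t,c)][:4])
E
```

```text
{'clock': 0.0, 'joints': array([-1.31963382e+00,  3.00469473e-01,  1.52159414e+00, -4.01867670e-05,
        1.32068611e+00, -6.65683246e-02]), 'qd': array([ 0.00129836, -0.0020305 ,  0.0019204 ,  0.0003974 , -0.00035029,
       -0.00060714]), 'effort': array([ 9.25650675e-04, -5.31807804e+01, -3.52735877e+01,  7.08749355e-02,
        2.44231615e-02, -1.06952771e-04]), 'eef_pos': array([ 171.76665446, -522.22056337,  212.88169074]), 'eef_rot': array([-3.14043556e+00, -3.81286161e-05,  3.17740774e-01]), 'wrist_force': array([0.11955574, 0.28738253, 0.24464026]), 'moment': array([ 0.02539199,  0.02688759, -0.01153303]), 'finger_gap': 94.08464611501375}
top 55.61946643443544 [[0.008, -0.987, 0.162, 346.599], [-1.0, -0.011, -0.018, 34.906], [0.019, -0.162, -0.987, 1250.421], [0.0, 0.0, 0.0, 1.0]]
red_bottle [([271.4, 162.8, 12.1, 16.1], 0.69), ([270.9, 206.1, 11.2, 12.5], 0.51)]
blue_bottle [([245.2, 184.7, 12.2, 14.5], 0.68), ([240.7, 159.0, 16.7, 17.6], 0.53)]
white_bottle []
green_bottle [([271.6, 200.6, 16.5, 20.1], 0.33)]
red_tile [([264.4, 158.6, 23.9, 82.1], 0.53), ([269.4, 207.6, 
[... 638 characters left out ...]
3.2, 33.0], 0.75), ([261.9, 217.1, 14.6, 27.8], 0.65), ([282.6, 196.7, 12.7, 30.8], 0.58), ([306.6, 240.0, 22.0, 13.1], 0.35)]
white_bottle [([313.5, 214.6, 12.8, 31.6], 0.55), ([174.6, 249.0, 53.1, 76.4], 0.55)]
green_bottle [([265.6, 187.0, 11.4, 30.8], 0.82), ([256.8, 206.6, 84.1, 49.9], 0.25), ([313.4, 214.3, 11.4, 34.4], 0.17)]
red_tile [([292.2, 231.5, 20.6, 8.9], 0.62)]
blue_tile []
white_tile [([306.2, 240.4, 24.3, 13.7], 0.67)]
green_tile [([260.4, 211.9, 23.5, 10.8], 0.67)]
old_tray [([255.2, 207.1, 81.2, 52.2], 0.66)]
carrier [([321.2, 159.1, 74.8, 35.0], 0.7)]
sprayer [([175.5, 251.0, 51.5, 74.7], 0.93)]
cup [([393.9, 136.4, 24.3, 25.8], 0.95), ([317.7, 158.2, 77.4, 33.7], 0.39)]
```

Run:
```python
import cv2,numpy as np
a=cv2.imread("pics/top0.png")[130:270,110:490]; b=cv2.imread("pics/side0.png")[120:330,165:435]
cv2.imwrite("pics/a.png",cv2.resize(a,None,fx=2.1,fy=2.1,interpolation=3))
cv2.imwrite("pics/b.png",cv2.resize(b,None,fx=2.8,fy=2.8,interpolation=3))
```

```text
(no output)
```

View pics/a.png

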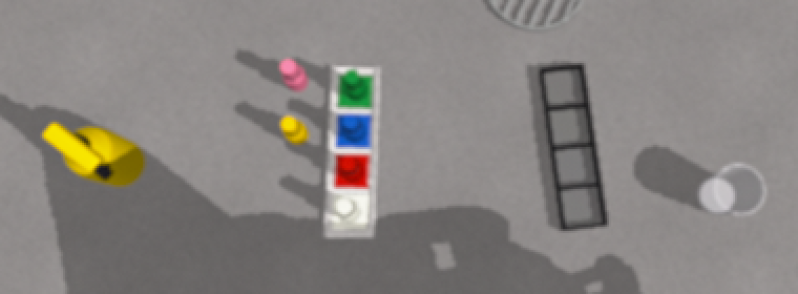

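View pics/b.png

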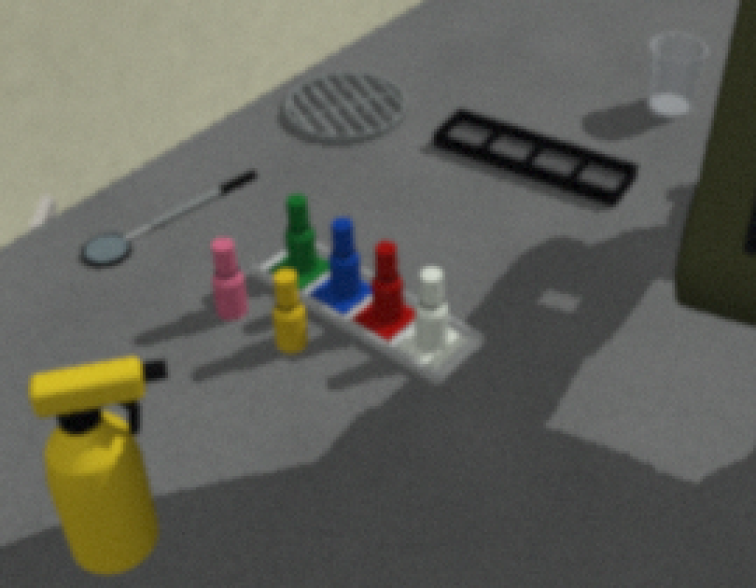

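Run:
```python
from h import *
c=manip.camera("top")
for t,z in [("old_tray",12),("carrier",20),("sprayer",100),("cup",95)]:
    for d in manip.silhouettes(t,c)[:1]:
        ys,xs=np.nonzero(d["pixels"]); P=ray2plane(c,np.c_[xs,ys],z)[:,:2].astype(np.float32)
        print(t,round(d["conf"],2),cv2.minAreaRect(P))
# cap tops / tile centres by eye: view px/2.1 + offset
for n,u,v,z in [("green",355,78,104),("blue",353,121,104),("red",351,165,104),("white",344,203,104),("pink",289,66,95),("yellow",290,122,95)]:
    print(n,ray2plane(c,[[u/2.1+110,v/2.1+130]],z)[0].round(0))
w=manip.camera("wrist"); print(w["vfov"],w["cx"],w["cy"],w["dist"]); print(np.round(w["T_tool_cam"],3))
```

```text
old_tray 0.73 ((539.81103515625, 146.08148193359375), (82.61003112792969, 274.4128112792969), 89.92668151855469)
carrier 0.65 ((550.8702392578125, -201.92877197265625), (261.13262939453125, 75.32814025878906), 6.453600883483887)
sprayer 0.67 ((519.2679443359375, 514.1109619140625), (154.1109161376953, 77.05476379394531), 72.26039123535156)
green [632. 137. 104.]
blue [568. 138. 104.]
red [503. 139. 104.]
white [447. 148. 104.]
pink [652. 236.  95.]
yellow [567. 231.  95.]
60.5918239643908 319.50210669296206 200.76234533761775 [0.00096378 0.         0.         0.         0.        ]
[[  -0.      -0.964   -0.265   77.266]
 [   1.      -0.      -0.       0.681]
 [   0.      -0.265    0.964 -171.674]
 [   0.       0.       0.       1.   ]]
```

Emit:
{"name": "send_rows", "arguments": {
  "series": [
    [[1,30,-20,-5,2],[1,70,-48,-10,5],[1,115,-78,-15,8],[1,165,-110,-20,11],[1,215,-142,-25,14],[1,265,-175,-30,17],[1,315,-208,-35,18.2],[1,365,-241,-40,18.2],[1,410,-272,-45,18.2],[1,450,-300,-47,18.2]]
  ],
  "newtons": 15
}}

```text
clock: 2.6
eef_pos: [471.8, -140.6, 257.2]
eef_rot: [3.141, -0.001, 0.0]
wrist_force: [0.6, -0.6, 0.2]
finger_gap: 93.9
```

Emit:
{"name": "send_rows", "arguments": {
  "series": [
    [[1,30,-35,0,0],[1,60,-65,0,0],[1,60,-65,0,0],[1,60,-65,0,0]]
  ]
}}

```text
clock: 3.0
eef_pos: [530.8, -77.1, 256.2]
eef_rot: [3.142, 0.001, 0.002]
wrist_force: [0.2, -0.1, -0.8]
finger_gap: 94.2
```

Run:
```python
from h import *
from scipy.spatial.transform import Rotation as R
import pickle
s=manip.read_state(); w=manip.camera("wrist")
T=np.eye(4); T[:3,:3]=R.from_euler("xyz",s["eef_rot"]).as_matrix(); T[:3,3]=s["eef_pos"]
w["pose"]=T@np.array(w["T_tool_cam"]); save(w,"w1.png"); pickle.dump(w,open("w1.pkl","wb")); print(s["clock"],s["eef_pos"],s["eef_rot"],w["pose"][:3,3])
for t in ["red_bottle","blue_bottle","white_bottle","green_bottle","old_tray","carrier"]:
    for d in manip.find_in(t,w)[:3]: print(t,np.round(d["rect"],1).tolist(),round(d["conf"],2))
```

```text
3.0 [530.77069566 -77.07157923 256.24340347] [3.14156411e+00 7.92580584e-04 1.66887685e-03] [608.37348111 -77.51377451 427.85600255]
red_bottle [82.1, 176.2, 72.9, 44.0] 0.62
blue_bottle [2.7, 127.9, 72.3, 35.8] 0.79
blue_bottle [73.8, 125.4, 78.0, 33.7] 0.75
blue_bottle [0.0, 43.4, 57.1, 37.8] 0.59
green_bottle [60.6, 55.4, 81.9, 36.9] 0.94
old_tray [85.6, 39.5, 96.9, 224.7] 0.63
carrier [383.0, 32.1, 72.1, 224.5] 0.91
carrier [83.8, 175.8, 72.4, 47.7] 0.57
carrier [105.1, 56.1, 47.1, 45.9] 0.35
```

View pics/w1.png

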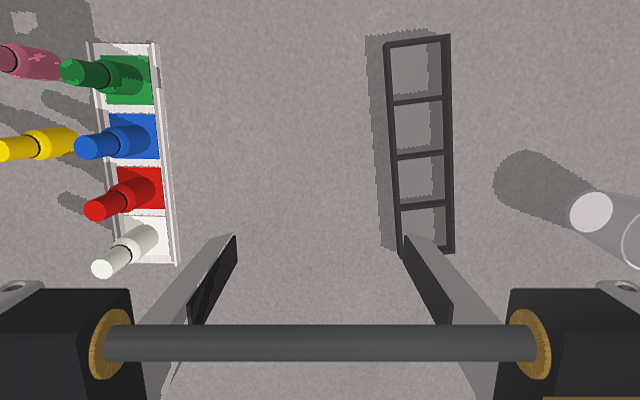

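Run:
```python
from h import *
import pickle
w=pickle.load(open("w1.pkl","rb"))
g=lambda uv,z: ray2plane(w,[uv],z)[0].round(1)[:2]
for n,p in dict(green=(70,71),blue=(85,146),red=(96,209),white=(102,268)).items(): print(n,g(p,104))
for n,p in dict(yellow=(2,148),pink=(5,57)).items(): print(n,g(p,95))
for p in [(87,42),(159,42),(177,265)]: print("tray",g(p,14))
for p in [(384,43),(450,35),(454,253),(400,257)]: print("car",g(p,22))
# carrier fit: project model candidates
from scipy.optimize import least_squares
P=np.array([[130,35],[130,-35],[-130,-35],[-130,35]]); U=np.array([(384,43),(450,35),(454,253),(400,257)],float)
def X(q,P,z): c,s=np.cos(q[2]),np.sin(q[2]); return np.c_[P@np.array([[c,s],[-s,c]])+q[:2],np.full(len(P),z)]
r=least_squares(lambda q:(proj(w,X(q,P,22))-U).ravel(),[550,-200,.1]); print(r.x,r.fun.round(1))
for x in (-96,-32,32,96): print(x,X(r.x,np.array([[x,0]]),4).round(1))
q=r.x; im=w["img"][:,:,::-1].copy()
for x in (-96,-32,32,96):
    for z in (4,):
        Q=proj(w,X(q,np.array([[x-30,31],[x+30,31],[x+30,-31],[x-30,-31]]),z)); cv2.polylines(im,[Q.round().astype(int)],True,(0,0,255),1)
for n,b in dict(green=(70,71),blue=(85,146),red=(96,209),white=(102,268)).items():
    c=g(b,104); t=np.linspace(0,6.28,40)
    for z,r in ((104,11.5),(66,12),(9,17),(57,17)): cv2.polylines(im,[proj(w,np.c_[c[0]+r*np.cos(t),c[1]+r*np.sin(t),t*0+z]).round().astype(int)],True,(0,255,255),1)
cv2.imwrite("pics/w1o.png",np.hstack([cv2.resize(im[30:290,20:190],None,fx=2.2,fy=2.2),cv2.resize(im[30:290,360:500],None,fx=2.2,fy=2.2)]))
```

```text
green [638.3 144.1]
blue [572.1 142.7]
red [510.3 143.1]
white [446.4 147.9]
yellow [569.1 229.4]
pink [650.9 206.6]
tray [676.9 180.9]
tray [677.  100.9]
tray [405.8 110.7]
car [ 675.  -147.8]
car [ 683.1 -219. ]
car [ 427.  -250.4]
car [ 421.4 -181.5]
[ 5.51120234e+02 -1.99689544e+02  1.25983502e-01] [ 0.8 -0.7 -0.7 -1.4  0.2  0.3 -0.3  2.6]
-96 [[ 455.9 -211.8    4. ]]
-32 [[ 519.4 -203.7    4. ]]
32 [[ 582.9 -195.7    4. ]]
96 [[ 646.4 -187.6    4. ]]
```

View pics/w1o.png

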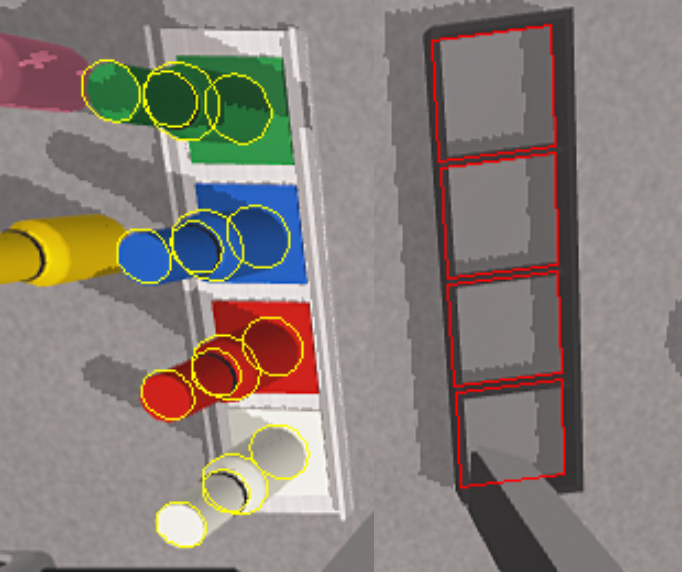

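Emit:
{"name": "send_rows", "arguments": {
  "series": [
    [[0.5,-15,-35,10,0],[0.5,-32,-80,25,0],[0.5,-50,-125,45,0],[0.5,-66,-170,65,0],[0.5,-78,-205,85,0],[0.5,-85,-224,105,0],[0.5,-85,-224,120,0],[0.5,-85,-224,120,0],[0.5,-85,-224,120,0]]
  ]
}}

```text
clock: 4.25
eef_pos: [446.0, 146.2, 137.2]
eef_rot: [-3.142, -0.0, -0.0]
wrist_force: [-0.6, 0.3, 0.2]
finger_gap: 46.8
```

```bash
cat > look.py <<'E'
import sys
from h import *
from scipy.spatial.transform import Rotation as R
s=manip.read_state(); w=manip.camera("wrist"); save(w,sys.argv[1])
print(s["clock"],s["eef_pos"].round(1),s["eef_rot"].round(4),s["wrist_force"].round(1),s["finger_gap"])
E
python3 look.py w2.png
```

```text
4.25 [446.  146.2 137.2] [-3.1415e+00 -4.0000e-04 -4.0000e-04] [-0.6  0.3  0.2] 46.840710356308286
```

View pics/w2.png

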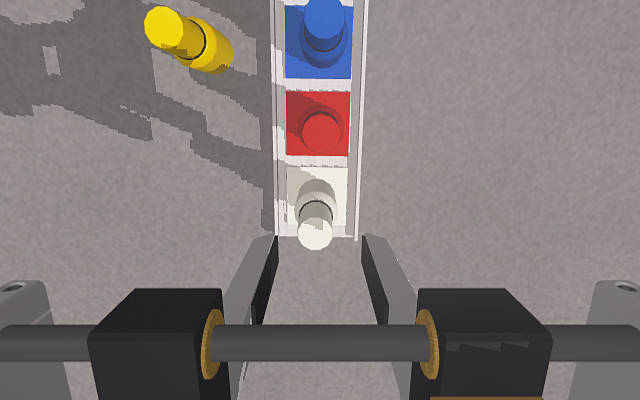

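Run:
```python
from h import *
from scipy.spatial.transform import Rotation as R
s=manip.read_state(); w=manip.camera("wrist")
T=np.eye(4); T[:3,:3]=R.from_euler("xyz",s["eef_rot"]).as_matrix(); T[:3,3]=s["eef_pos"]
P=T@np.array(w["T_tool_cam"])
for p in [(315,233),(321,132),(325,24)]: print(ray2plane(w,[p],104,P).round(1))
```

```text
[[446.  148.4 104. ]]
[[509.3 144.6 104. ]]
[[567.1 142.4 104. ]]
```

Emit:
{"name": "send_rows", "arguments": {
  "series": [
    [[0.5,0,-2,25,0],[0.5,0,-2,45,0],[0.5,0,-2,57,0],[0.5,0,-2,60,0],[0.5,0,-2,60,0],[0.1,0,-2,60,0],[0.1,0,-2,60,0],[0.1,0,-2,60,0],[0.1,0,-2,60,0],[0.1,0,-2,60,0]]
  ],
  "newtons": 15
}}

```text
clock: 5.35
eef_pos: [446.0, 148.6, 77.0]
eef_rot: [-3.141, -0.001, 0.0]
wrist_force: [0.4, 0.0, 3.7]
finger_gap: 23.3
```

Emit:
{"name": "send_rows", "arguments": {
  "series": [
    [[0.1,0,0,-10,0],[0.1,0,0,-40,0],[0.1,0,0,-75,0],[0.1,0,5,-105,0],[0.1,10,20,-115,0],[0.1,28,48,-115,0],[0.1,50,85,-115,0],[0.1,73,123,-115,0],[0.1,96,161,-115,0],[0.1,119,199,-115,0]]
  ]
}}

```text
clock: 6.35
eef_pos: [565.3, -52.2, 192.3]
eef_rot: [-3.142, -0.0, 0.0]
wrist_force: [0.5, -0.0, -0.5]
finger_gap: 23.2
```

Emit:
{"name": "send_rows", "arguments": {
  "series": [
    [[0.1,23,38,0,0],[0.1,44,74,0,0],[0.1,62,105,0,0],[0.1,74,125,0,0],[0.1,80,135,0,0],[0.1,81,137,0,0],[0.1,81,137,0,0],[0.1,81,137,0,0]]
  ]
}}

```text
clock: 7.15
eef_pos: [645.6, -186.7, 192.0]
eef_rot: [-3.142, -0.0, 0.001]
wrist_force: [0.6, 0.3, 0.2]
finger_gap: 23.2
```

```bash
python3 look.py w3.png
```

```text
7.15 [ 645.6 -186.7  192. ] [-3.1415e+00 -1.0000e-04  8.0000e-04] [0.6 0.3 0.2] 23.219788427801085
```

View pics/w3.png

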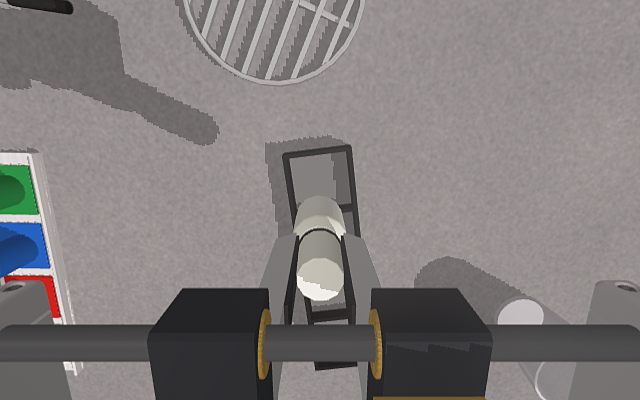

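Emit:
{"name": "send_rows", "arguments": {
  "series": [
    [[0.1,0,0,20,0],[0.1,0,0,60,0],[0.1,0,0,95,0],[0.1,0,0,110,0],[0.1,0,0,114,0],[0.1,0,0,117,0],[0.1,0,0,119,0],[0.1,0,0,120,0],[0.1,0,0,120,0]]
  ]
}}

```text
clock: 8.1
eef_pos: [646.0, -187.6, 72.4]
eef_rot: [3.141, -0.001, 0.0]
wrist_force: [-0.3, -0.8, -1.6]
finger_gap: 23.2
```

Emit:
{"name": "send_rows", "arguments": {
  "series": [
    [[0.1,0,0,0.7,0],[0.1,0,0,0.7,0]]
  ]
}}

```text
clock: 8.3
eef_pos: [646.2, -187.5, 72.1]
eef_rot: [3.141, -0.002, 0.0]
wrist_force: [-0.6, 0.9, 4.7]
finger_gap: 23.3
```

Emit:
{"name": "send_rows", "arguments": {
  "series": [
    [[0.4,0,0,0,0],[0.4,0,0,0,0],[0.5,0,0,0,0],[0.5,0,0,-15,0],[0.5,0,0,-45,0],[0.5,0,0,-80,0],[0.5,0,0,-115,0],[0.5,0,0,-120,0]]
  ]
}}

```text
clock: 9.1
eef_pos: [647.1, -187.9, 197.3]
eef_rot: [3.139, -0.008, 0.0]
wrist_force: [-0.3, 0.4, -0.1]
finger_gap: 46.6
```

Emit:
{"name": "send_rows", "arguments": {
  "series": [
    [[0.5,-8,-20,0,0],[0.5,-24,-60,0,0],[0.5,-42,-102,0,0],[0.5,-60,-145,0,0],[0.5,-78,-190,5,0],[0.5,-96,-234,15,0],[0.5,-112,-273,25,0],[0.5,-125,-305,40,0],[0.5,-133,-325,50,0],[0.5,-136.5,-331.5,55,0]]
  ]
}}

```text
clock: 10.1
eef_pos: [508.2, 145.6, 135.4]
eef_rot: [3.141, 0.001, 0.002]
wrist_force: [-0.1, 0.1, 0.5]
finger_gap: 47.1
```

Emit:
{"name": "send_rows", "arguments": {
  "series": [
    [[0.5,0,0,0,0],[0.5,0,0,0,0]]
  ]
}}

```text
clock: 10.3
eef_pos: [509.8, 143.2, 136.4]
eef_rot: [3.142, -0.001, -0.0]
wrist_force: [0.6, 0.6, -0.8]
finger_gap: 47.0
```

```bash
python3 look.py w4.png
```

```text
10.3 [509.8 143.2 136.4] [ 3.1415e+00 -6.0000e-04 -4.0000e-04] [ 0.6  0.6 -0.8] 46.97267365062969
```

View pics/w4.png

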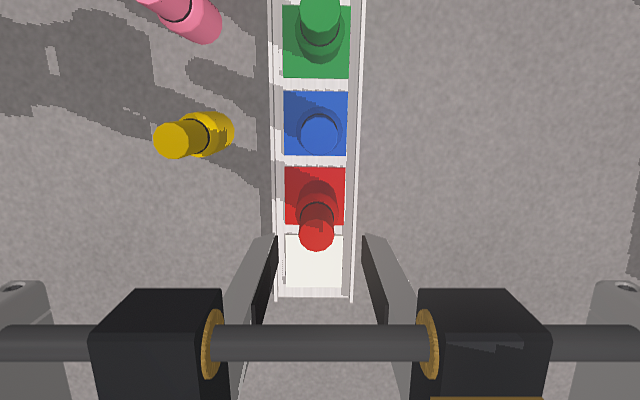

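Emit:
{"name": "send_rows", "arguments": {
  "series": [
    [[0.5,0,-1.5,25,0],[0.5,0,-1.5,45,0],[0.5,0,-1.5,56,0],[0.5,0,-1.5,59.5,0],[0.5,0,-1.5,59.5,0],[0.1,0,-1.5,59.5,0],[0.1,0,-1.5,59.5,0],[0.1,0,-1.5,59.5,0],[0.1,0,-1.5,59.5,0],[0.1,0,-1.5,59.5,0]]
  ]
}}

```text
clock: 11.35
eef_pos: [509.5, 145.6, 76.9]
eef_rot: [-3.141, -0.001, 0.0]
wrist_force: [-0.3, 0.2, 4.2]
finger_gap: 23.1
```

Emit:
{"name": "send_rows", "arguments": {
  "series": [
    [[0.1,0,0,-10,0],[0.1,0,0,-40,0],[0.1,0,0,-75,0],[0.1,0,5,-105,0],[0.1,4,22,-115,0],[0.1,12,55,-115,0],[0.1,21,97,-115,0],[0.1,30,140,-115,0],[0.1,39,183,-115,0],[0.1,48,226,-115,0]]
  ]
}}

```text
clock: 12.35
eef_pos: [557.3, -82.2, 192.1]
eef_rot: [3.142, -0.0, 0.0]
wrist_force: [0.2, 1.4, -0.6]
finger_gap: 23.1
```

Emit:
{"name": "send_rows", "arguments": {
  "series": [
    [[0.1,9,42,0,0],[0.1,17,77,0,0],[0.1,22,102,0,0],[0.1,25,113,0,0],[0.1,25,115,0,0],[0.1,25,115,0,0],[0.1,25,115,0,0]]
  ]
}}

```text
clock: 13.05
eef_pos: [582.3, -194.2, 191.7]
eef_rot: [-3.141, 0.0, 0.001]
wrist_force: [0.3, -0.1, -0.7]
finger_gap: 23.0
```

Emit:
{"name": "send_rows", "arguments": {
  "series": [
    [[0.1,0,0,20,0],[0.1,0,0,60,0],[0.1,0,0,95,0],[0.1,0,0,110,0],[0.1,0,0,114,0],[0.1,0,0,117,0],[0.1,0,0,119,0],[0.1,0,0,120,0],[0.1,0,0,120.5,0],[0.1,0,0,120.5,0]]
  ]
}}

```text
clock: 14.05
eef_pos: [582.7, -195.6, 71.9]
eef_rot: [3.141, -0.001, 0.0]
wrist_force: [-0.1, 1.3, 5.2]
finger_gap: 23.1
```

Emit:
{"name": "send_rows", "arguments": {
  "series": [
    [[0.4,0,0,0,0],[0.4,0,0,0,0],[0.5,0,0,0,0],[0.5,0,0,-15,0],[0.5,0,0,-45,0],[0.5,0,0,-80,0],[0.5,0,0,-115,0],[0.5,0,0,-120,0]]
  ]
}}

```text
clock: 14.85
eef_pos: [583.6, -195.9, 196.8]
eef_rot: [3.139, -0.007, 0.0]
wrist_force: [0.6, -0.6, 0.1]
finger_gap: 46.8
```

Emit:
{"name": "send_rows", "arguments": {
  "series": [
    [[0.5,-1,-20,0,0],[0.5,-2,-60,0,0],[0.5,-3,-102,0,0],[0.5,-4,-145,0,0],[0.5,-6,-190,5,0],[0.5,-8,-234,15,0],[0.5,-9,-276,25,0],[0.5,-10,-308,40,0],[0.5,-10,-330,50,0],[0.5,-10,-338,55,0]]
  ]
}}

```text
clock: 15.85
eef_pos: [571.5, 144.3, 135.1]
eef_rot: [3.141, 0.001, 0.002]
wrist_force: [0.6, -0.3, 0.0]
finger_gap: 46.8
```

Emit:
{"name": "send_rows", "arguments": {
  "series": [
    [[0.5,0,0,0,0],[0.5,0,0,0,0]]
  ]
}}

```text
clock: 16.05
eef_pos: [572.5, 141.6, 136.5]
eef_rot: [3.142, -0.0, -0.0]
wrist_force: [-0.8, -0.3, 0.2]
finger_gap: 47.1
```

```bash
python3 look.py w5.png
```

```text
16.05 [572.5 141.6 136.5] [ 3.1415e+00 -4.0000e-04 -4.0000e-04] [-0.8 -0.3  0.2] 47.13361954184554
```

View pics/w5.png

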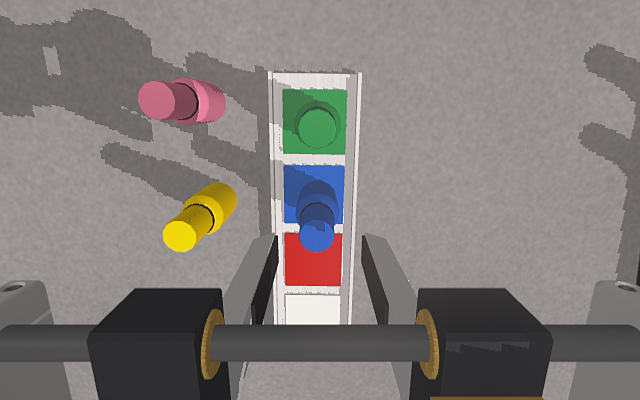

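Emit:
{"name": "send_rows", "arguments": {
  "series": [
    [[0.5,0,-1.5,25,0],[0.5,0,-1.5,45,0],[0.5,0,-1.5,56,0],[0.5,0,-1.5,59.5,0],[0.5,0,-1.5,59.5,0],[0.1,0,-1.5,59.5,0],[0.1,0,-1.5,59.5,0],[0.1,0,-1.5,59.5,0],[0.1,0,-1.5,59.5,0],[0.1,0,-1.5,59.5,0]]
  ]
}}

```text
clock: 17.1
eef_pos: [572.5, 144.0, 76.9]
eef_rot: [-3.142, -0.001, 0.0]
wrist_force: [0.2, 0.1, 3.5]
finger_gap: 23.1
```

Emit:
{"name": "send_rows", "arguments": {
  "series": [
    [[0.1,0,0,-10,0],[0.1,0,0,-40,0],[0.1,0,0,-75,0],[0.1,0,5,-105,0],[0.1,-3,22,-115,0],[0.1,-8,55,-115,0],[0.1,-15,97,-115,0],[0.1,-22,140,-115,0],[0.1,-29,183,-115,0],[0.1,-35,226,-115,0]]
  ]
}}

```text
clock: 18.1
eef_pos: [535.8, -84.3, 190.7]
eef_rot: [-3.141, 0.001, -0.0]
wrist_force: [-0.3, 0.4, -0.3]
finger_gap: 22.8
```

Emit:
{"name": "send_rows", "arguments": {
  "series": [
    [[0.1,-7,43,0,0],[0.1,-13,80,0,0],[0.1,-16,107,0,0],[0.1,-18,119,0,0],[0.1,-18,121.5,0,0],[0.1,-18,121.5,0,0],[0.1,-18,121.5,0,0]]
  ]
}}

```text
clock: 18.8
eef_pos: [519.4, -202.4, 191.3]
eef_rot: [-3.141, 0.0, 0.001]
wrist_force: [-0.3, 0.1, -0.7]
finger_gap: 23.2
```

Emit:
{"name": "send_rows", "arguments": {
  "series": [
    [[0.1,0,0,20,0],[0.1,0,0,60,0],[0.1,0,0,95,0],[0.1,0,0,110,0],[0.1,0,0,114,0],[0.1,0,0,117,0],[0.1,0,0,119,0],[0.1,0,0,120,0],[0.1,0,0,120.5,0],[0.1,0,0,120.5,0]]
  ]
}}

```text
clock: 19.8
eef_pos: [519.7, -203.6, 71.8]
eef_rot: [3.141, -0.001, 0.0]
wrist_force: [-0.8, 0.3, 5.3]
finger_gap: 23.0
```

Emit:
{"name": "send_rows", "arguments": {
  "series": [
    [[0.4,0,0,0,0],[0.4,0,0,0,0],[0.5,0,0,0,0],[0.5,0,0,-15,0],[0.5,0,0,-45,0],[0.5,0,0,-80,0],[0.5,0,0,-115,0],[0.5,0,0,-120,0]]
  ]
}}

```text
clock: 20.6
eef_pos: [520.5, -204.0, 195.1]
eef_rot: [3.139, -0.006, 0.0]
wrist_force: [-0.5, -0.7, 0.5]
finger_gap: 46.9
```

Emit:
{"name": "send_rows", "arguments": {
  "series": [
    [[0.5,7,-20,0,0],[0.5,20,-60,0,0],[0.5,35,-102,0,0],[0.5,50,-145,0,0],[0.5,65,-190,5,0],[0.5,80,-234,15,0],[0.5,95,-276,25,0],[0.5,107,-310,40,0],[0.5,115,-335,50,0],[0.5,119,-347,55,0]]
  ]
}}

```text
clock: 21.6
eef_pos: [637.8, 145.5, 133.7]
eef_rot: [3.141, 0.003, 0.002]
wrist_force: [-0.6, -0.2, -0.3]
finger_gap: 46.8
```

Emit:
{"name": "send_rows", "arguments": {
  "series": [
    [[0.5,0,0,0,0],[0.5,0,0,0,0]]
  ]
}}

```text
clock: 21.8
eef_pos: [638.2, 142.5, 136.1]
eef_rot: [3.141, 0.0, -0.0]
wrist_force: [0.5, 0.6, 0.1]
finger_gap: 46.6
```

```bash
python3 look.py w6.png
```

```text
21.8 [638.2 142.5 136.1] [ 3.1414e+00  1.0000e-04 -3.0000e-04] [0.5 0.6 0.1] 46.58808638120501
```

View pics/w6.png

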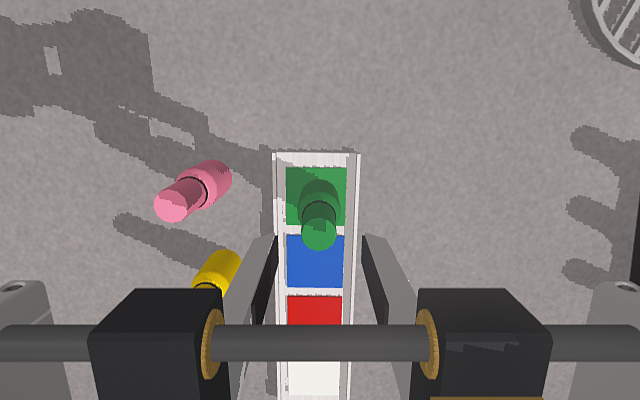

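Green's cap is at (319,233), centred between the fingers; pink and yellow are clear of them.

Emit:
{"name": "send_rows", "arguments": {
  "series": [
    [[0.5,0,-0.5,25,0],[0.5,0,-0.5,45,0],[0.5,0,-0.5,56,0],[0.5,0,-0.5,59.5,0],[0.5,0,-0.5,59.5,0],[0.1,0,-0.5,59.5,0],[0.1,0,-0.5,59.5,0],[0.1,0,-0.5,59.5,0],[0.1,0,-0.5,59.5,0],[0.1,0,-0.5,59.5,0]]
  ]
}}

```text
clock: 22.85
eef_pos: [638.4, 144.1, 76.9]
eef_rot: [-3.142, -0.001, 0.0]
wrist_force: [-1.2, 0.2, 3.3]
finger_gap: 23.0
```

Emit:
{"name": "send_rows", "arguments": {
  "series": [
    [[0.1,0,0,-10,0],[0.1,0,0,-40,0],[0.1,0,0,-75,0],[0.1,-3,5,-105,0],[0.1,-11,22,-115,0],[0.1,-26,50,-115,0],[0.1,-45,88,-115,0],[0.1,-64,126,-115,0],[0.1,-84,164,-115,0],[0.1,-103,202,-115,0]]
  ]
}}

```text
clock: 23.85
eef_pos: [534.2, -59.2, 192.1]
eef_rot: [3.142, -0.0, 0.0]
wrist_force: [1.5, -0.2, -0.9]
finger_gap: 23.1
```

Emit:
{"name": "send_rows", "arguments": {
  "series": [
    [[0.1,-20,38,0,0],[0.1,-39,75,0,0],[0.1,-56,109,0,0],[0.1,-70,135,0,0],[0.1,-77,149,0,0],[0.1,-79.5,153.5,0,0],[0.1,-79.5,153.5,0,0],[0.1,-79.5,153.5,0,0]]
  ]
}}

```text
clock: 24.65
eef_pos: [456.1, -210.8, 191.6]
eef_rot: [-3.141, -0.0, 0.001]
wrist_force: [-0.1, 0.6, -0.4]
finger_gap: 22.9
```

Emit:
{"name": "send_rows", "arguments": {
  "series": [
    [[0.1,0,0,20,0],[0.1,0,0,60,0],[0.1,0,0,95,0],[0.1,0,0,110,0],[0.1,0,0,114,0],[0.1,0,0,117,0],[0.1,0,0,119,0],[0.1,0,0,120,0],[0.1,0,0,120.5,0],[0.1,0,0,120.5,0]]
  ]
}}

```text
clock: 25.65
eef_pos: [456.3, -211.7, 71.8]
eef_rot: [3.141, -0.001, 0.0]
wrist_force: [-0.9, -0.0, 5.7]
finger_gap: 23.3
```

Release, rise, and back off between the trays for a final view.

Emit:
{"name": "send_rows", "arguments": {
  "series": [
    [[0.4,0,0,0,0],[0.4,0,0,0,0],[0.5,0,0,0,0],[0.5,0,0,-15,0],[0.5,0,0,-45,0],[0.5,0,0,-80,0],[0.5,0,0,-120,0],[0.5,0,-30,-160,0],[0.5,20,-70,-180,0],[0.5,40,-110,-190,0]]
  ]
}}

```text
clock: 26.65
eef_pos: [496.4, -100.5, 263.5]
eef_rot: [3.141, -0.003, -0.001]
wrist_force: [1.6, 0.6, -0.8]
finger_gap: 46.7
```

Emit:
{"name": "send_rows", "arguments": {
  "series": [
    [[0.5,10,-30,0,0],[0.5,20,-60,0,0],[0.5,20,-60,0,0],[0.5,20,-60,0,0],[0.5,20,-60,0,0]]
  ]
}}

```text
clock: 27.15
eef_pos: [515.5, -42.2, 260.9]
eef_rot: [3.141, 0.0, -0.001]
wrist_force: [-0.7, 0.3, -0.9]
finger_gap: 47.0
```

```bash
python3 look.py w7.png
python3 - <<'E'
from h import *
c=manip.camera("side"); save(c,"side1.png")
a=cv2.imread("pics/w7.png")[:300]; b=cv2.resize(c["img"][100:340,160:480,::-1],None,fx=2,fy=2)[:480]
cv2.imwrite("pics/w7s.png",np.vstack([a,b])[:780][::1]) if 0 else cv2.imwrite("pics/s1.png",b)
E
```

```text
27.15 [515.5 -42.2 260.9] [ 3.1415e+00  2.0000e-04 -5.0000e-04] [-0.7  0.3 -0.9] 46.97828928300078
```

View pics/w7.png

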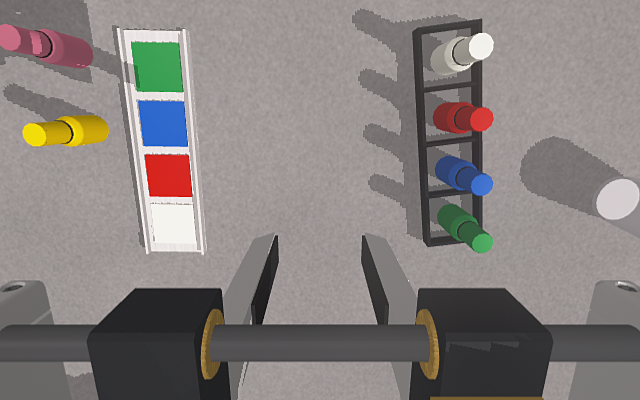

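View pics/s1.png

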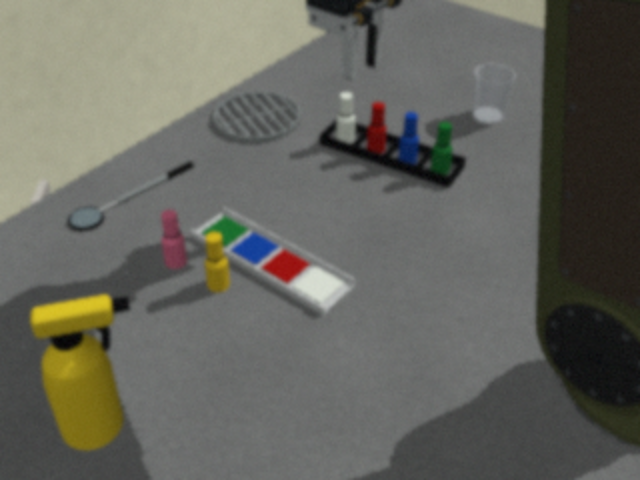

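```bash
python3 -c "
from cell import manip
print(manip.sign_off())"
```

```text
the job is handed in; nothing more can be done
None
```

All four bottles are in the carrier in reverse order, and the job is handed in at about 27 s on the clock, well under the 93 s limit. From the far end to the near end the order is now white, red, blue, green; in the tray it ran white (nearest), red, blue, green.

- **Set down:** each bottle was lowered until the wrist force showed light contact, about 5 N, and then released.
- **Final pictures:** the wrist and side views show each bottle upright in its own compartment. The tray is empty, and the gripper is open and clear of everything. The sprayer, the cup and the pink and yellow look-alikes appear to stand where they were; I compared these by eye rather than measuring them.
- **Disagreements:** the trained detectors were unreliable on the start pictures: no white bottle found from the top, and some false hits. I took the bottle positions from the pictures by eye and the calibration instead. Repeat estimates mostly agreed within about 2 mm. One estimate of the blue bottle, at the picture's edge, was about 5 mm off, so I did not use it. No check failed.

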